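# Gauge two sleeves and hold the cam lift at its top

### The job

Two brass sleeves of the same outer size stand on the bench to the left; only one has a bore wide enough for the pin of the sleeve gauge. Slide that one over the pin until it sits fully down on the round lift plate, put the one that does not fit into the open grey tray on the right, and leave the other things on the bench where they are. Then swing the gauge's cam lever by its upright black handle (anticlockwise from above, against its spring) to its highest lift point, where its arm comes up against the small steel stop block on the base, and finish still holding it there: it springs back if let go.

Things in the scene. Friction and masses are not known exactly. Their poses are not given: they have to be found in the camera images.
- fixture: Sleeve gauge, fixed: grey square base 120 x 120 mm, 20 mm thick, with an upright steel pin of 20 mm diameter at its centre. Origin: centre of the underside, on the pin's axis, at bench height; z up. The cam lever turns about this same axis. A steel stop block (12 x 14 mm, top 41 mm above the bench) stands at x 15 mm, y -52 mm of this frame.
- pin_tip (a point): Centre of the gauge pin's tip, 102 mm above the bench; the pin stands 50 mm above the lift plate at rest and its last 5 mm taper from 20 to 12 mm diameter.
- plate_top (a point): Centre of the top face of the aluminium lift plate, a disc of 64 mm diameter around the pin. 52 mm above the bench with the lever at rest, 66 mm at the cam's highest point, where a 36 mm sleeve on it comes flush with the pin's tip. z up.
- cam_lever (a joint): Cam lever angle (rad), growing anticlockwise from above, 0 to 1.40. In the gauge's frame the arm points at (joint - 2.97) rad from +x: at 0 almost along -x, at 1.40 along -y, against the stop block. The lift grows 10 mm per rad and is highest (14 mm) there. Starts at 0 to 0.25. A spring, 0.3 N m/rad with 0.08 N m friction, pulls it back towards 0: about 4 N at the handle at the top.
- handle: Upright black cylinder at the end of the cam lever, 22 mm diameter, 130 mm from the pin's axis. Origin on its axis, 30 mm above the bench; its grip spans 38 to 88 mm above the bench. It is a revolving grip: it spins freely on its own axis. The lever arm is a flat bar 18 mm wide, top 35 mm above the bench.
- sleeve_wide: Brass sleeve (plain tube) standing upright, 34 mm outer diameter, 36 mm tall, bore 23 mm: it fits the pin. Origin: centre of its lower end; z along its axis. It and the other sleeve stand in two places on the left, nearer and farther, which is which varies.
- sleeve_narrow: Brass sleeve (plain tube) standing upright, 34 mm outer diameter, 36 mm tall, bore 12 mm: it does not fit the pin (thicker wall, smaller hole). Origin: centre of its lower end; z along its axis.
- tray: Open grey plastic tray for rejects, fixed, 150 x 150 mm, 45 mm tall, wall and floor 4 mm. Origin: centre of its underside, at bench height; axes along its sides.
- elbow: Bystander, loose, to be left alone: brass 90-degree pipe elbow, about 36 mm across and 28 mm tall, between the sleeves' places.
- tee: Bystander, loose, to be left alone: copper pipe tee, 60 mm long, 28 mm thick, lying beyond the tray.
- wrench: Bystander, loose, to be left alone: steel wrench lying crosswise at the back, beyond the gauge; origin under its middle.
- spray_can: Bystander, loose, to be left alone: closed spray can, 60 mm across, 170 mm tall, at the back on the right.
- paste_jar: Bystander, loose, to be left alone: white jar, 66 mm across, 60 mm tall, at the back on the left.
- tape_roll: Bystander, loose, to be left alone: white roll of tape, 90 mm across, 25 mm tall, near the robot on the left.
- valve: Bystander, loose, to be left alone: small brass ball valve with a flat steel lever, 55 mm long, 37 mm tall, near the robot on the left.
Things that resemble listed ones, but are neither listed nor needed, are in the scene too. Leave any brown or turquoise look-alike of the sleeve_narrow alone.

How it is judged:
By the outcome, as a careful person would: the job done as asked, in the order asked, and still so for the second after the job is handed in, while the arm keeps its last pose, push and grip.
It also fails if it takes over 72 s, if anything falls off the work surface, if the arm or the gripper's body presses on something with over 40 N, if the wrist force passes 120 N, or if a joint passes its speed limit or range.

### The arm

A 6-joint arm with a two-finger parallel gripper is mounted at the origin on the work surface. World frame = base frame: x ahead of the robot, y to its left, z up, the work surface at z = 0. Lengths are in mm, angles in rad, forces in N, time in s.
With the tool pointing down it reaches from about 275 to 725 mm from the base axis. Payload 15.9 kg.
Tool frame: the origin (TCP) lies midway between the tips of the shut fingers; the grasp point (between the pads) lies 19 mm behind it (bot.pinch_z is the distance from the TCP to the grasp point, in mm); z points along the fingers, y is the line along which they close (so a half turn about z gives the same grasp; the last joint's range is limited). The gripper opens to 85 mm and grips with 20 to 120 N. Pads are 22 mm wide; open, the fingers measure 114 mm over their backs; the gripper's body (76 mm by 85 mm) begins 54 mm behind the grasp point. The pads swing forward as they close: fully open they stand 13 mm farther back than shut.
Start: joints at [-1.28, 0.213, -0.034, 1.323, 0, 1.571], TCP at [143.353, -478.994, 231.306] pointing down, gripper open.
Joint ranges: [-2.98, 2.98], [-0.74, 1.72], [-1.14, 1.35], [-2.1, 2.04], [-1.57, 1.44], [-3.14, 3.14]. Speed limits (rad/s): [1.89, 1.89, 2.39, 2.57, 3.14, 3.14].

### API

Orientations are given as a unit quaternion [w, x, y, z].
In Python, from rig import bot gives the robot as it stands. Calls block until the motion is done:
- bot.move_ptp(position, orientation): joint-space move of the TCP to a pose.
- bot.move_l(position, rot=None, max_speed=150, until_force=None): straight line of the TCP; rot=None keeps the orientation; max_speed is the mean speed in mm/s. With until_force (N) it stops when the force on the tool has changed by that much, and returns True; else False.
- bot.goto_joints(angles): joint-space move.
- bot.ungrasp() and bot.grasp(): open the fingers fully, or close them until they stop; the grip force is fixed at half the most.
- bot.hold(seconds).
- bot.ik(position, orientation): joint angles nearest the present ones, or None.
- bot.get_state(): the state.
- bot.capture(name): name is "scene" or "top" or "wrist"; returns a dict with "color" (384x512x3 uint8, red, green, blue), "range_z" (384x512 float32, mm along the optical axis (not along the pixel's ray), 0 where there is no reading), "K" (3x3 intrinsics, pixels), "position" and "attitude" of the camera in the world; the wrist camera has in their place "tool_from_camera" (4x4, takes a point from camera to tool coordinates, whose origin is the TCP and whose axes are the flange's). Camera axes: x right, y up, looking along -z (the intrinsics and any distortion apply to the point x, -y, -z); pixel columns grow to the right and rows downward; lengths in mm; the calibration is good to about 2 mm. A picture is of the moment at which its call begins: read the wrist's pose just before it.
A pose or a line that the arm cannot do raises bot.PlanningError and nothing moves.
- bot.hand_in(): hands the job in; it is judged then, once.
The state is a dict: "time_s": time; "qpos": joint angles; "joint_vel": joint speeds; "tau": joint torques, N m; "tcp_pos": TCP position; "ee_rot": TCP orientation; "wrist_force": force on the tool from outside, world axes, zero at the start; "moment": the same for the moment, N m; "width": opening from 0.0 (shut) to 1.0 (fully open); "gripper_force": force on a finger pad.
Only numpy, scipy, OpenCV 4.12 (cv2) and the standard library are available. Lean on these libraries where they do the work, as an engineer would, in place of code of your own. Each camera call takes 0.05 s, during which the arm holds its last target. There are 200 camera calls.

## Working session

There is one attempt and no reset: what is moved stays moved. The work goes in short steps, each a Python script; the robot and the scene stay as the last script left them, time stands still between calls to the robot, and variables do not carry over. Pictures are saved under pics/ and viewed, at most 10 in all, crops included, and the job is handed in when it is done.

```bash
ls; mkdir -p pics; python3 - <<'E'
from rig import bot
import cv2,pickle,numpy as np
d={}
for n in("scene","top"):
    c=bot.capture(n); d[n]=c
    cv2.imwrite(f"pics/{n}0.png",cv2.resize(c["color"][:,:,::-1],(768,576),interpolation=cv2.INTER_CUBIC))
    print(n,c["K"],c["position"],c["attitude"],[k for k in c])
pickle.dump(d,open("d0.pkl","wb"))
s=bot.get_state();print(s,bot.pinch_z)
E
```

```text
pics
scene [[369.75983753   0.         249.87423025]
 [  0.         369.75983753 194.04357148]
 [  0.           0.           1.        ]] [1443.60172043  310.67143502  824.78149882] [0.53061268 0.26165631 0.34632794 0.7280406 ] ['color', 'range_z', 'K', 'position', 'attitude']
top [[428.07318637   0.         249.13028167]
 [  0.         428.07318637 188.93332564]
 [  0.           0.           1.        ]] [ 336.36561074   56.33856764 1177.82627301] [ 0.70422596  0.05199139 -0.07434953 -0.70415541] ['color', 'range_z', 'K', 'position', 'attitude']
{'time_s': 0.1, 'qpos': array([-1.27999773e+00,  2.13295739e-01, -3.49784458e-02,  1.32347033e+00,
       -3.63702993e-06,  1.57077359e+00]), 'joint_vel': array([ 0.00131711, -0.00034611,  0.00098777,  0.00049143,  0.00223727,
       -0.00087788]), 'tau': array([ 1.41299024e-03, -6.87246394e+01,  4.87809634e+01,  1.22860243e-02,
        3.61792149e-05, -8.50366945e-06]), 'tcp_pos': array([ 143.27503837, -478.73209692,  230.87834084]), 'ee_rot': array([-4.68830833e-04,  9.89446373e-01,  1.44898760e-01, -7.04846080e-05]), 'wrist_force': array([ 0.48045705, -0.38872744, -1.10333362]), 'moment': array([0.05700346, 0.00681644, 0.01898485]), 'gripper_force': 0.0, 'width': 1.002081467608868} 18.700000000000003
```

View pics/top0.png

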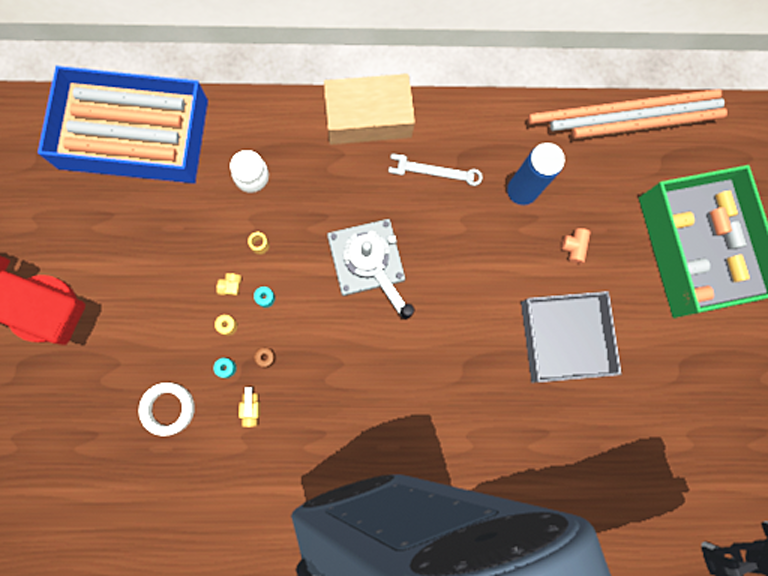

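View pics/scene0.png

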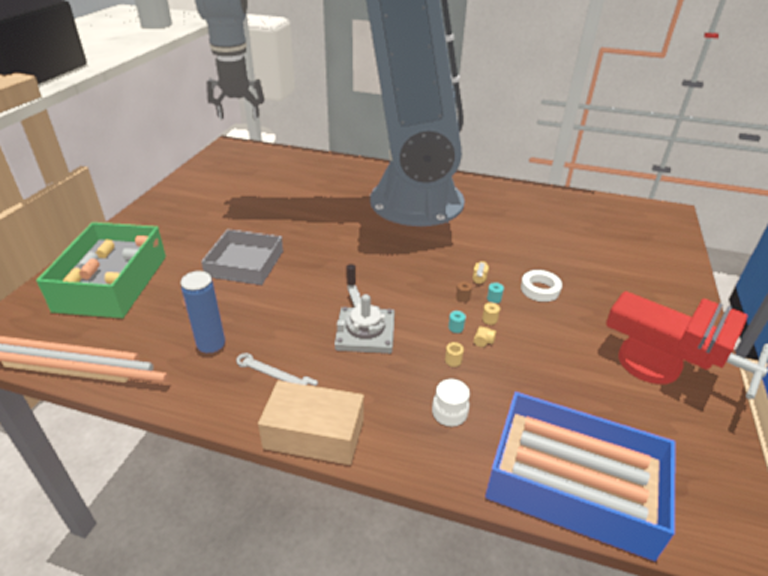

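The top view (768 px wide) shows the two sleeves at (258,242), far and wide-bored, and at (224,324), near and narrow-bored. It also shows the pin at (367,250), the handle at (406,311), the stop block at (392,240) and the tray at (572,337). The scene view agrees, with sleeves at (454,354) and (491,313), the pin at (366,305) and the handle at (351,275). Next I measure these.

```bash
cat > h.py <<'E'
import numpy as np,cv2
from scipy.spatial.transform import Rotation as R
def q2R(q): return R.from_quat(np.r_[q[1:],q[0]]).as_matrix()
def pose(c):  # camera->world
    T=np.eye(4)
    if "T" in c: return c["T"]
    T[:3,:3]=q2R(c["attitude"]);T[:3,3]=c["position"];return T
def ray(c,uv):
    T=pose(c);K=c["K"];d=np.array([(uv[0]-K[0,2])/K[0,0],-(uv[1]-K[1,2])/K[1,1],-1.])
    return T[:3,3],T[:3,:3]@d
def onplane(c,uv,z):
    o,d=ray(c,uv);return o+d*(z-o[2])/d[2]
def tri(c1,u1,c2,u2):
    o1,d1=ray(c1,u1);o2,d2=ray(c2,u2)
    t=np.linalg.lstsq(np.c_[d1,-d2],o2-o1,rcond=None)[0]
    a=o1+d1*t[0];b=o2+d2*t[1];return (a+b)/2,np.linalg.norm(a-b)
def depthpt(c,uv):
    o,d=ray(c,uv);return o+d*c["range_z"][int(round(uv[1])),int(round(uv[0]))]
def project(c,p):
    T=pose(c);q=T[:3,:3].T@(np.asarray(p)-T[:3,3]);K=c["K"]
    return np.array([K[0,2]-K[0,0]*q[0]/q[2],K[1,2]+K[1,1]*q[1]/q[2]])
def blobs(m,amin=15):
    n,l,s,ce=cv2.connectedComponentsWithStats(m.astype(np.uint8))
    return [(ce[i],s[i]) for i in range(1,n) if s[i,4]>=amin]
def hsv(c): return cv2.cvtColor(c["color"],cv2.COLOR_RGB2HSV).astype(int)
def down(yaw): # tool z down, tool y (closing line) at angle yaw from world y
    r=R.from_euler("z",yaw)*R.from_quat([1,0,0,0]);q=r.as_quat();return np.r_[q[3],q[:3]]
def wrist(bot):
    s=bot.get_state();c=bot.capture("wrist");T=np.eye(4);T[:3,:3]=q2R(s["ee_rot"]);T[:3,3]=s["tcp_pos"]
    c["T"]=T@c["tool_from_camera"];return c
E
python3 - <<'E'
import pickle,numpy as np
from h import *
np.set_printoptions(precision=1,suppress=True)
d=pickle.load(open("d0.pkl","rb"));t,s=d["top"],d["scene"]
for n,c in d.items():
    h=hsv(c);m=(h[...,0]>18)&(h[...,0]<32)&(h[...,1]>110)&(h[...,2]>90)
    print(n,"yellow");[print(b[0]*1.5,b[1][4],onplane(c,b[0],36)) for b in blobs(m) if b[1][4]<600]
    m=(h[...,2]<45); print("dark");[print(b[0]*1.5,b[1][4],onplane(c,b[0],80)) for b in blobs(m,20) if b[1][4]<400]
f=1/1.5
for n,a,b in [("pin tip",(366,244),(366,298)),("handle",(407,310),(351,267)),("far",(258,240),(454,346)),("near",(224,323),(491,306))]:
    p,e=tri(t,np.array(a)*f,s,np.array(b)*f);print(n,p,e,depthpt(t,np.array(a)*f))
for n,u in [("tray",[(525,299),(607,292),(619,376),(534,382)])]:
    P=[onplane(t,np.array(q)*f,45) for q in u];print(n,P,np.mean(P,0))
u=[(328,235),(390,220),(406,277),(343,294)];P=[onplane(t,np.array(q)*f,20) for q in u];print("base",P,np.mean(P,0))
from rig import bot
print(bot.capture("wrist")["tool_from_camera"],bot.capture("wrist")["K"])
E
```

```text
scene yellow
[105.2 249.6] 57 [ 550.5 -662.6   36. ]
[479.6 274.8] 47 [358.1 241.8  36. ]
[ 75.8 276.1] 24 [ 663.2 -655.3   36. ]
[109.  278.8] 19 [ 647.6 -575.7   36. ]
[489.8 315.2] 81 [497.5 286.2  36. ]
[483.3 338.4] 81 [575.  284.1  36. ]
[453.5 354.1] 123 [639.4 234.2  36. ]
dark
[735.2 300.8] 52 [337.5 780.9  80. ]
[752.2 353.4] 28 [503.2 782.4  80. ]
top yellow
[725.7 202.4] 89 [ 700.  -644.2   36. ]
[681.8 214.6] 28 [ 675.6 -557.9   36. ]
[684.2 222.8] 36 [ 659.9 -561.2   36. ]
[259.  237.8] 20 [626.7 228.6  36. ]
[262.5 249.5] 16 [604.9 221.6  36. ]
[734.  268.8] 85 [ 572.3 -646.8   36. ]
[743.6 266.7] 30 [ 576.5 -665.4   36. ]
[223.6 279.1] 30 [550.  289.5  36. ]
[237.2 278. ] 19 [552.1 265.5  36. ]
[222.5 291.1] 22 [528.2 290.6  36. ]
[230.6 327.3] 25 [463.1 273.8  36. ]
[253.9 398.9] 26 [337.9 229.   36. ]
[248.5 418. ] 50 [305.5 237.3  36. ]
dark
[348.7 490.1] 315 [190.2  63.2  80. ]
[764.9 528.1] 22 [ 124.9 -626.1   80. ]
[302.2 568.7] 64 [ 69.7 137.3  80. ]
pin tip [600.3  35.7  99.5] 1.6837855604599465 [599.3  35.  104.6]
handle [487.8 -35.9  84.3] 0.0552285779597163 [487.7 -35.8  85.5]
far [621.3 230.3  40.5] 1.5825341404240685 [631.9 235.9  -1.1]
near [470.3 284.7  40. ] 0.6349455698716708 [472.8 289.3  18.7]
tray [array([ 513.6, -252.2,   45. ]), array([ 526.7, -402.5,   45. ]), array([ 376.1, -413.7,   45. ]), array([ 365.9, -261.6,   45. ])] [ 445.6 -332.5   45. ]
base [array([636.8, 103.8,  20. ]), array([666.3, -11.5,  20. ]), array([558. , -40.2,  20. ]), array([526. ,  75.4,  20. ])] [596.8  31.9  20. ]
[[  -0.     1.     0.3   66.5]
 [   1.     0.     0.     1.7]
 [   0.     0.3   -1.  -143.1]
 [   0.     0.     0.     1. ]] [[278.5   0.  254.8]
 [  0.  278.5 190.1]
 [  0.    0.    1. ]]
```

```bash
python3 - <<'E'
from rig import bot
from h import *
import pickle
V={}
for n,p in [("C",(545,-20,200)),("D",(545,70,200)),("B",(590,190,150)),("A",(560,257,150))]:
    bot.move_ptp(p,down(0)); V[n]=wrist(bot)
pickle.dump(V,open("w0.pkl","wb"))
print(bot.get_state()["time_s"])
cv2.imwrite("pics/w0.png",cv2.vconcat([cv2.hconcat([cv2.resize(V[a]["color"][:,:,::-1],(400,300)) for a in r]) for r in ("CD","BA")]))
np.set_printoptions(precision=1,suppress=True)
for n in "AB":
    for q in [(621,230,36),(470,285,36)]: print(n,project(V[n],q))
for n in "CD":
    for q in [(600,36,102),(488,-36,88),(600,36,52)]: print(n,project(V[n],q))
E
```

```text
8.6
A [283.7 122.4]
A [226.9 271.7]
B [210.8 155.5]
B [164.8 297.2]
C [186.3 130.2]
C [268.9 243.7]
C [198.  127.7]
D [293.4 130.1]
D [359.6 243.8]
D [286.9 127.6]
```

View pics/w0.png

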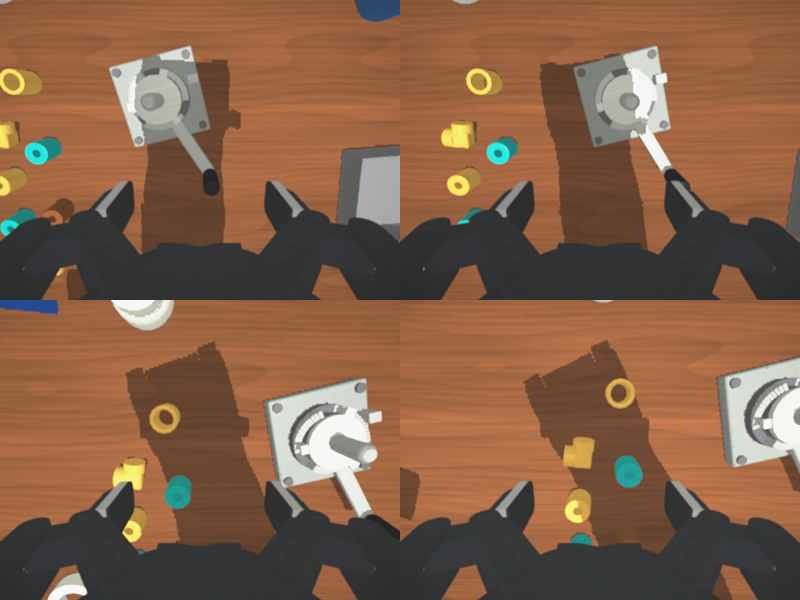

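The wrist views (half-scale tiles) show the far sleeve wide-bored, at B (165,117) and A (220,93). The near one is narrow-bored, at A (177,207). The pin tip is at C (151,101) and D (230,101), and the handle end is at C (211,185). Now I triangulate top faces.

```bash
cat >> h.py <<'E'
def heightmap(c):
    T=pose(c);K=c["K"];v,u=np.mgrid[:384,:512];z=c["range_z"]
    p=np.stack([(u-K[0,2])/K[0,0]*z,-(v-K[1,2])/K[1,1]*z,-z],-1)@T[:3,:3].T+T[:3,3];p[z==0]=-999;return p
def topc(c,near,zr,rad):  # centre pixel of the top face lying in height band zr near a rough point
    p=heightmap(c);m=(p[...,2]>zr[0])&(p[...,2]<zr[1])&(np.hypot(p[...,0]-near[0],p[...,1]-near[1])<rad)
    b=max(blobs(m,3),key=lambda b:b[1][4],default=None)
    if b is None: return None
    x,y,w,h,a=b[1];pts=np.argwhere(m[y:y+h,x:x+w])[:,::-1]+[x,y]
    hull=cv2.convexHull(pts.astype(np.int32));e=cv2.fitEllipse(hull) if len(hull)>4 else (b[0],0,0)
    return np.array(e[0]),np.array(e[1]),a,np.median(p[m][:,2])
E
python3 - <<'E'
import pickle
from h import *
np.set_printoptions(precision=1,suppress=True)
V=pickle.load(open("w0.pkl","rb"));V.update(pickle.load(open("d0.pkl","rb")))
for n,near,zr,rad,views in [("far",(621,230),(31,42),24,"ABD"),("near",(470,285),(31,42),24,"AD"),("pin",(600,36),(98,108),14,"CDB"),("handle",(488,-36),(82,94),18,"CD"),("plate",(600,36),(47,57),34,"CD"),("base",(600,36),(15,25),90,"CD")]:
    g={v:topc(V[v],near,zr,rad) for v in views}
    for v in views:
        if g[v]: print(n,v,*g[v],onplane(V[v],g[v][0],g[v][3]))
    k=[v for v in views if g[v]]
    for i in range(1,len(k)): print("  tri",k[0],k[i],*tri(V[k[0]],g[k[0]][0],V[k[i]],g[k[i]][0]))
# base yaw
for v in "CD":
    p=heightmap(V[v]);m=(abs(p[...,2]-20)<4)&(np.hypot(p[...,0]-600,p[...,1]-36)<92)
    r=cv2.minAreaRect(p[m][:,:2].astype(np.float32));print("base",v,r)
p=heightmap(V["top"]);m=(abs(p[...,2]-45)<6)&(np.hypot(p[...,0]-446,p[...,1]+332)<115);print("tray",cv2.minAreaRect(p[m][:,:2].astype(np.float32)))
E
```

```text
far A [281.4 119.6] [36.9 38.3] 621 36.317176973275025 [623.4 232.1  36.3]
far B [209.  152.6] [35.8 36.8] 604 36.28055092162995 [623.7 231.5  36.3]
far D [101.4 104.5] [30.9 35.8] 552 36.25034327883361 [623.3 230.4  36.3]
  tri A B [623.4 231.9  33.9] 0.023751705568483404
  tri A D [623.4 231.9  33.5] 0.024457737206392778
near A [226.7 269.1] [30.8 32.2] 722 36.388975915571535 [473.3 285.1  36.4]
near D [ 75.2 236.4] [26.5 30.3] 591 36.34926847727161 [472.7 283.3  36.3]
  tri A D [471.4 285.4  33.3] 0.05955808651414877
pin C [190.5 130.9] [21.6 23.4] 383 101.62531708223247 [599.3  32.6 101.6]
pin D [295.6 130.6] [21.2 23.2] 378 101.51528234370468 [599.6  34.1 101.5]
pin B [468.2 197.1] [23.5 29. ] 507 101.54431343462615 [600.5  36.8 101.5]
  tri C D [599.2  33.5  97.5] 0.2544152477475757
  tri C B [599.2  33.5  97.4] 0.19358340881558542
handle C [270.  239.9] [21.2 21.6] 362 88.22906703650571 [492.3 -37.   88.2]
handle D [363.1 235.5] [ 9.2 19.5] 115 88.07897636016952 [497.  -38.6  88.1]
  tri C D [497.4 -36.5  94.2] 4.262240620624659
plate C [198.4 126.7] [64.5 67.7] 2654 54.211887217823204 [601.1  35.1  54.2]
plate D [287.3 126.7] [65.4 67.6] 2721 54.19142203848952 [601.   35.8  54.2]
  tri C D [601.   35.6  52. ] 0.0781181707714234
base C [204.9 124.3] [120.5 190.1] 5838 20.606437788814105 [602.4  34.2  20.6]
base D [285.9 123.7] [129.1 158.7] 5942 20.564461882299497 [603.1  33.6  20.6]
  tri C D [602.8  33.9  22.7] 0.6997591338575052
base C ((599.262939453125, 33.360984802246094), (120.29313659667969, 119.46259307861328), 13.89904499053955)
base D ((599.187744140625, 33.58319854736328), (120.32176971435547, 120.25201416015625), 13.809526443481445)
tray ((449.16021728515625, -336.8999938964844), (149.9322509765625, 151.83148193359375), 4.918689250946045)
```

```bash
python3 - <<'E'
from rig import bot
from h import *
np.set_printoptions(precision=1,suppress=True)
x,y=623.4,231.9
bot.move_ptp((x,y,70),down(0)); bot.move_l((x,y,7),max_speed=80)
bot.grasp(); s=bot.get_state();print(s["width"],s["gripper_force"],s["tcp_pos"])
bot.move_l((x,y,140)); bot.move_ptp((599.2,33.5,140),down(0))
s=bot.get_state();print(s["time_s"],s["tcp_pos"],s["width"],s["wrist_force"],s["gripper_force"])
c=wrist(bot);cv2.imwrite("pics/w1.png",c["color"][:,:,::-1])
print(topc(c,(599,33),(160,180),30)); g=topc(c,(599,33),(160,180),30)
print(onplane(c,g[0],g[3]))
E
```

```text
0.38625187356338647 59.38185716047883 [623.6 231.9   7.5]
12.425 [599.1  33.5 139.8] 0.38539090191487174 [-0.2  0.5 -1.6] 59.63553674519062
(array([254.2, 265.8]), array([ 80.2, 144.2]), np.int32(4455), np.float64(168.41176162272848))
[599.5  32.5 168.4]
```

View pics/w1.png

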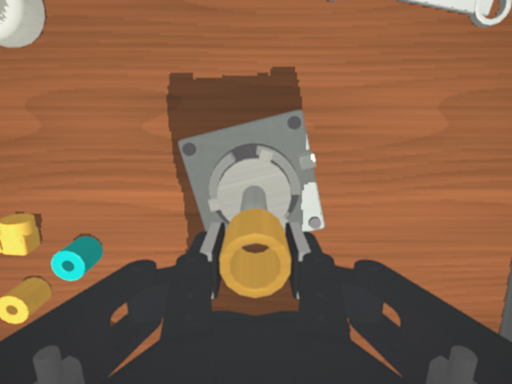

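The held sleeve is upright at (256,262), directly in line with the pin seen beneath it at column 254. I descend with a force guard.

```bash
python3 - <<'E'
from rig import bot
from h import *
np.set_printoptions(precision=1,suppress=True)
bot.move_l((599.2,33.5,112),max_speed=120)
for z in (92,76,64,58):
    r=bot.move_l((599.2,33.5,z),max_speed=30,until_force=10);s=bot.get_state();print(z,r,s["tcp_pos"],s["wrist_force"],s["moment"],s["time_s"])
    if r: break
E
```

```text
92 False [599.3  33.5  92.1] [-0.  -0.  -1.7] [ 0. -0.  0.] 13.675
76 False [599.2  33.5  76. ] [-0.5 -0.  -1.7] [ 0. -0.  0.] 14.3583
64 False [599.1  33.5  63.9] [ 0.3 -0.3 -1.4] [-0. -0. -0.] 14.9083
58 True [599.4  33.5  59.8] [-0.7 -0.9 -1.5] [0. 0. 0.] 15.1333
```

```bash
python3 - <<'E'
from rig import bot
from h import *
np.set_printoptions(precision=1,suppress=True)
bot.ungrasp(); bot.move_l((599.2,33.5,150))
bot.move_ptp((560,60,190),down(0)); c=wrist(bot); cv2.imwrite("pics/w2.png",c["color"][:,:,::-1])
p=heightmap(c);m=(np.hypot(p[...,0]-599,p[...,1]-34)<22)&(p[...,2]>70);print("sleeve top / tip",np.percentile(p[m][:,2],[5,25,50,75,95]))
x,y=472.3,285.4
bot.move_ptp((x,y,75),down(0)); bot.move_l((x,y,7),max_speed=80)
bot.grasp(); s=bot.get_state();print(s["width"],s["gripper_force"],s["tcp_pos"])
bot.move_l((x,y,160)); s=bot.get_state();print(s["time_s"],s["width"],s["gripper_force"])
E
```

```text
sleeve top / tip [ 87.8 268.9 280.1 287.5 292.3]
0.3784790870029372 59.290958382189274 [472.5 285.5   7.5]
20.6083 0.374013600122112 59.50254622846842
```

View pics/w2.png

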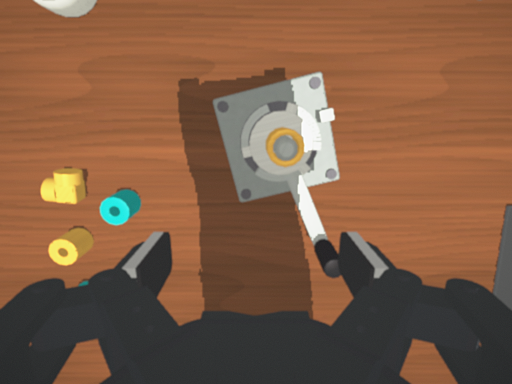

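The wide sleeve sits around the pin at (286,147) and the narrow one is in the gripper. Next comes the tray, then the handle.

```bash
python3 - <<'E'
from rig import bot
from h import *
np.set_printoptions(precision=1,suppress=True)
x,y=447,-335;w=np.deg2rad(4.9)
bot.move_ptp((x,y,160),down(w)); bot.move_l((x,y,60),max_speed=150)
r=bot.move_l((x,y,11),max_speed=60,until_force=8);print(r,bot.get_state()["tcp_pos"])
bot.ungrasp(); bot.move_l((x,y,190)); c=wrist(bot)
bot.move_ptp((450,-60,190),down(0)); e=wrist(bot); bot.move_ptp((450,0,190),down(0)); f=wrist(bot)
cv2.imwrite("pics/w3.png",cv2.hconcat([cv2.resize(i["color"][:,:,::-1],(400,300)) for i in (c,e)]))
gs=[topc(v,(491,-37),(82,94),20) for v in(e,f)]
for v,g in zip((e,f),gs): print("handle",g,onplane(v,g[0],88))
print(tri(e,gs[0][0],f,gs[1][0]))
p=heightmap(e);m=(np.hypot(p[...,0]-600,p[...,1]-34)<19)&(p[...,2]>70)&(p[...,2]<110);print("sleeve",np.percentile(p[m][:,2],[5,25,50,75,95]))
print(bot.get_state()["time_s"])
E
```

```text
True [ 446.4 -334.5   11.5]
handle (array([211.8, 155.1]), array([12.3, 22.1]), np.int32(207), np.float64(88.33615343905052)) [483.6 -24.   88. ]
handle (array([279.9, 154.8]), array([10.3, 21.6]), np.int32(177), np.float64(88.22964478699745)) [483.5 -23.4  88. ]
(array([483.2, -23.6,  85.4]), np.float64(0.033890112916153944))
sleeve [ 73.6  84.2  88.4  96.1 102.6]
34.5083
```

View pics/w3.png

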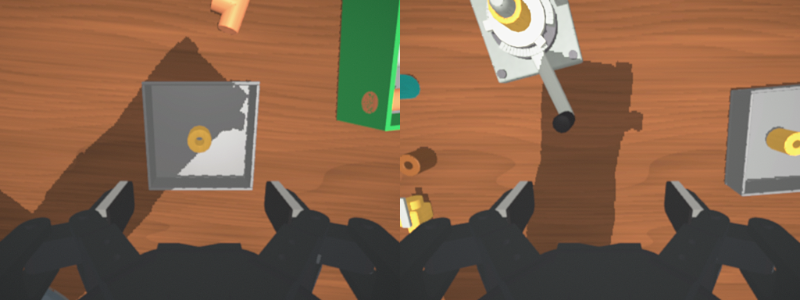

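The narrow sleeve stands in the tray at (199,139), and the wide one is on the pin. The handle top is now at (563,122). The lever settled to about 0.05 rad when I pressed the sleeve down, which fits a sleeve top of 88.4 mm. I grasp the handle and swing.

```bash
python3 - <<'E'
from rig import bot
from h import *
np.set_printoptions(precision=1,suppress=True)
C=np.array([599.2,33.5]);x,y=483.3,-23;Z=47
bot.move_ptp((x,y,125),down(0)); print(bot.move_l((x,y,Z),max_speed=80,until_force=10),bot.get_state()["tcp_pos"])
bot.grasp();s=bot.get_state();print(s["width"],s["gripper_force"],s["tcp_pos"],s["wrist_force"])
a0=np.arctan2(y-C[1],x-C[0]);a1=-np.pi/2+.242-.04
for a in np.linspace(a0,a1,11)[1:]:
    r=bot.move_l((*(C+130*np.array([np.cos(a),np.sin(a)])),Z),max_speed=70,until_force=25)
    s=bot.get_state();print(round(a,2),r,s["tcp_pos"],s["wrist_force"],round(s["time_s"],1))
    if r: break
E
```

```text
False [483.7 -23.   47.4]
0.24526766876442488 58.37374985218048 [483.5 -23.   47.2] [-1.7  1.2  5.6]
-2.56 False [492.3 -38.4  47.3] [6.5 3.7 0.2] 41.7
-2.42 False [502.7 -51.9  47.3] [6.3 6.5 0.2] 42.1
-2.29 False [514.7 -63.8  47.2] [6.9 7.2 2.2] 42.5
-2.16 False [528.1 -74.1  47.2] [4.8 8.8 2.2] 42.9
-2.03 False [542.8 -82.5  47.2] [ 2.7 10.   3.7] 43.3
-1.9 False [558.4 -88.9  47.2] [2.  9.8 6.6] 43.7
-1.76 False [574.8 -93.2  47.2] [-0.2  9.5  6.5] 44.1
-1.63 False [591.6 -95.4  47.1] [-1.6  8.5  8.8] 44.5
-1.5 False [608.5 -95.4  47.1] [-2.6  8.3  9. ] 44.9
-1.37 False [625.4 -93.2  47.1] [-3.4  6.9  9.8] 45.3
```

```bash
python3 - <<'E'
from rig import bot
from h import *
np.set_printoptions(precision=1,suppress=True)
C=np.array([599.2,33.5])
for a in (-1.35,-1.33,-1.31,-1.29,-1.27,-1.25):
    f0=bot.get_state()["wrist_force"]
    bot.move_l((*(C+130*np.array([np.cos(a),np.sin(a)])),47),max_speed=25,until_force=12)
    s=bot.get_state();f=s["wrist_force"];t=np.array([-np.sin(a),np.cos(a),0]);print(a,s["tcp_pos"],f,"tangential",f@t,s["width"],round(s["time_s"],1))
    if f@t<-13: break
bot.hold(.5);c=wrist(bot);t=bot.capture("top")
print(bot.get_state()["wrist_force"])
g=t["color"][:,:,::-1][90:260,120:440]
cv2.imwrite("pics/t4.png",cv2.hconcat([cv2.resize(c["color"][:,:,::-1],(400,300)),cv2.resize(g,(400,300),interpolation=cv2.INTER_CUBIC)]))
p=heightmap(c);m=(np.hypot(p[...,0]-600,p[...,1]-34)<17)&(p[...,2]>90)&(p[...,2]<115);print("sleeve",m.sum(),np.percentile(p[m][:,2],[5,25,50,75,95]) if m.any() else 0)
E
```

```text
-1.35 [627.5 -92.8  47.1] [-4.2  6.9  9. ] tangential -2.628876480559285 0.24149178621085396 45.5
-1.33 [630.  -92.2  47.1] [-4.5  7.2  8.6] tangential -2.63578541416622 0.24015445286004447 45.8
-1.31 [631.6 -91.8  47. ] [-9.8  4.3 14. ] tangential -8.3914676749707 0.23701286015397496 46.0
-1.29 [632.1 -91.7  46.8] [-25.1   1.8  22.3] tangential -23.640734700108307 0.2416481309630553 46.3
[-24.2   0.6  22.5]
sleeve 0 0
```

View pics/t4.png

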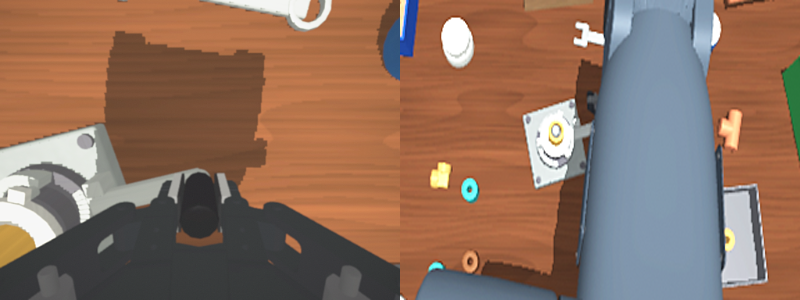

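Force rises steeply at the predicted stop angle (-1.31 against -1.33 rad). The right tile shows the sleeve still around the pin at (556,131) and the narrow sleeve in the tray at (729,240). One last check of the lift height from depth.

```bash
python3 - <<'E'
from rig import bot
from h import *
np.set_printoptions(precision=1,suppress=True)
for n in("top","scene"):
    c=bot.capture(n);p=heightmap(c);m=(np.hypot(p[...,0]-600,p[...,1]-34)<17)&(p[...,2]>60)&(p[...,2]<125)
    print(n,m.sum(),np.percentile(p[m][:,2],[5,25,50,75,95]))
s=bot.get_state();print(s["tcp_pos"],s["wrist_force"],s["time_s"],s["gripper_force"])
E
```

```text
top 134 [ 74.1  98.6 101.4 103.4 106.3]
scene 130 [ 66.6  79.2  94.3 100.9 103.2]
[632.1 -91.7  46.9] [-25.    0.5  21.8] 46.9667 61.42180323600769
```

The sleeve top reads about 102 mm, flush with the pin tip, and the hold against the stop is steady, so I hand in.

```bash
python3 -c "
from rig import bot
print(bot.hand_in())"
```

```text
the job is handed in; nothing more can be done
None
```

The job is handed in at about 47 s: the wide sleeve is fully down on the lift plate, the narrow one is in the grey tray, and the arm is still holding the lever against the stop block with about 24 N, sleeve top level with the pin tip at about 102 mm.

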